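# Make room in a tight row of plant pots and slide one in

### The job

Four rectangular plant pots stand tight together in the wooden stand on the bench, and a fifth stands loose in front of it. Nudge the row apart directly to the left of the one low pot (left as seen from the robot, facing the stand), and slide the loose pot along the bench into that gap until it is fully in and in line with the others. Do not lift or tip over any pot, leave all five standing straight in the stand in one row, and leave the watering can, saucer, lopper and plant marker alone.

Things in the scene. Friction and masses are not known exactly. Their poses are not given: they have to be found in the camera images.
- stand: fixed three-sided wooden surround, no floor (pots stand on the bench, z = 0), open towards the robot (-x). Origin on the bench amid the bay; x points to the back board, y to the robot's left. Inner faces: back x = +54 mm, ends y = +-167 mm; end boards begin at x = -50. Boards 32 mm high, 16 thick. A pot in line has its centre at x = 0 to +4. Four pots leave 29 to 56 mm free at each end.
- pot_low: empty open-topped rectangular terracotta-coloured pot, 100 mm deep (x), 62 wide (y), 38 tall, walls and floor 4 mm, 0.2 to 0.45 kg; origin at the centre of its underside. The only low pot; starts second, third or fourth from the left (+y) in the row. The row starts with centres 62.6 mm apart, square to the stand. Slides when pushed; may tip if pushed only near its rim, so push low.
- pot_left: empty open-topped rectangular terracotta-coloured pot, 100 mm deep (x), 62 wide (y), 60 tall, walls and floor 4 mm, 0.2 to 0.45 kg; origin at the centre of its underside. Starts as the leftmost (+y) of the row. Slides when pushed; may tip if pushed only near its rim, so push low.
- pot_a: empty open-topped rectangular terracotta-coloured pot, 100 mm deep (x), 62 wide (y), 60 tall, walls and floor 4 mm, 0.2 to 0.45 kg; origin at the centre of its underside. In the row, somewhere right of pot_left. Slides when pushed; may tip if pushed only near its rim, so push low.
- pot_b: empty open-topped rectangular terracotta-coloured pot, 100 mm deep (x), 62 wide (y), 60 tall, walls and floor 4 mm, 0.2 to 0.45 kg; origin at the centre of its underside. In the row, somewhere right of pot_left. Slides when pushed; may tip if pushed only near its rim, so push low.
- pot_new: empty open-topped rectangular terracotta-coloured pot, 100 mm deep (x), 62 wide (y), 60 tall, walls and floor 4 mm, 0.2 to 0.45 kg; origin at the centre of its underside. The loose pot, standing on the bench between robot and stand, with its 62 mm side roughly facing the stand; its x axis points roughly to the stand. Slides when pushed; may tip if pushed only near its rim, so push low.
- watering_can: green plastic watering can, 132 mm across, 150 mm tall plus spout, on the left of the stand; not to be touched. Origin at the centre of its underside.
- saucer: white ceramic saucer, 140 mm across, 16 mm high, on the left in front of the can; not to be touched. Origin at the centre of its underside.
- lopper: closed steel pruning lopper with dark grips, 420 mm long (its x) by 86 mm wide, 26 mm high, lying on the right; not to be touched. Origin under its middle, on the bench.
- marker: flat wooden plant marker stick, 140 x 20 x 5 mm, lying on the right; not to be touched. Origin under its middle.

How it is judged:
By the outcome, as a careful person would: the job done as asked, in the order asked, and still so for the second after the job is handed in, with the robot touching nothing.
It also fails if it takes over 64 s, if anything falls off the work surface, if the arm or the gripper's body presses on something with over 40 N, if the wrist force passes 120 N, or if a joint passes its speed limit or range.

### The arm

A 6-joint arm with a two-finger parallel gripper is mounted at the origin on the work surface. World frame = base frame: x ahead of the robot, y to its left, z up, the work surface at z = 0. Lengths are in m, angles in rad, forces in N, time in s.
With the tool pointing down it reaches from about 0.35 to 0.775 m from the base axis. Payload 5.5 kg.
Tool frame: the origin (TCP) lies between the finger pads; the fingertips stand 22 mm ahead of it and the grasp point (between the pads) lies 3 mm ahead of it (env.finger_overhang is the distance from the TCP to the fingertips, in m); y points along the fingers, x is the direction in which the jaws open and shut, and the axes are right-handed (so a half turn about y gives the same grasp; the last joint's range is limited). The gripper opens to 85 mm and grips with 20 to 120 N. Pads are 22 mm wide; open, the fingers measure 114 mm over their backs; the gripper's body (76 mm by 85 mm) begins 54 mm behind the grasp point. The pads swing forward as they close: fully open they stand 13 mm farther back than shut.
Start: joints at [-1.394, 0.313, 0.046, 1.304, 0, 1.431], TCP at [0.179, -0.546, 0.253] pointing down, gripper open.
Joint ranges: [-2.76, 2.76], [-0.86, 1.69], [-1.03, 1.26], [-2.2, 2.34], [-1.47, 1.5], [-3.14, 3.14]. Speed limits (rad/s): [2.57, 2.57, 3.14, 3.14, 3.14, 3.14].

### API

Orientations are given as a unit quaternion [w, x, y, z].
In Python, from workcell import monitor, cams, job, env gives the robot as it stands.
- The arm moves only by the tool drive_tool, never from a script. Its argument "plan" is text: rows parted by semicolons, each of 7 numbers parted by spaces: the opening, from -1 (shut) to 1 (fully open), then the shift along the tool's x, y, z in mm, then the turn, a rotation vector about the tool's x, y, z in degrees. In form: gripper x y z rx ry rz; .... A call has 1 to 8 rows; each row shifts and turns the pose as measured when the row begins, along the tool's axes as they then stand; what a row does not reach is not made up. A row lasts 1/8 s, in which the tool goes at most 62.5 mm and 10.7 degrees, less where a joint would pass 70% of its speed; a pose out of reach is approached as far as the arm can. A call is refused whole if a number of a shift passes 62.5 or a number of a turn 10.7, either way. A call with a gripper value outside its range is refused whole. The fingers move at their own pace and stop on an object; "grip_force" is the grip in N (left out, the last holds). Time passes only in rows, so rows that do not move let the fingers close. It gives the time, the measured TCP pose, the force and the opening at its end, in the units of the state.
- monitor.get_state(): the state, without advancing time (a new reading comes with each control period).
- cams.read_camera(name): name is "side" or "top" or "wrist"; returns (picture, depth): 400x640x3 uint8, red, green, blue; 400x640 float32, m along the optical axis (not along the pixel's ray), 0 where there is no reading.
- cams.calibration(name): a dict with "fx", "fy", "cx", "cy" (pixels), "R" (3x3) and "t" (3): a world point X has camera coordinates R X + t. Camera axes: x right, y down, z forward; pixel columns grow to the right and rows downward; lengths in m; the calibration is good to about 2 mm. A picture is of the moment at which its call begins: read the wrist's pose just before it. calibration takes no time and is no camera call; for the wrist camera it gives the pose at the moment of the call.
- job.hand_in(): hands the job in, once; it reports no verdict.
The state is a dict: "clock": time; "joint_pos": joint angles; "qvel": joint speeds; "tau": joint torques, N m; "tcp_pos": TCP position; "orientation": TCP orientation; "wrist_force": force on the tool from outside, world axes, zero at the start; "ft_torque": the same for the moment, N m; "finger_gap": finger opening in m.
Only numpy, scipy, OpenCV 4.12 (cv2) and the standard library are available. Lean on these libraries where they do the work, as an engineer would, in place of code of your own. Each camera call takes 0.05 s, during which the arm holds its last target.

## Working session

There is one attempt and no reset: what is moved stays moved. The work goes in short steps, Python scripts to look and compute and a tool call to move; the robot and the scene stay as the last step left them, time stands still between calls to the robot, and variables do not carry over. Pictures are saved under pics/ and viewed, and the job is handed in when it is done.

Besides the shell and the picture viewer there is one more tool, called as name(argument=value, ...) on one line, values as JSON. drive_tool: Moves the arm, as the interface text tells. Its arguments: {"type":"object","properties":{"plan":{"type":"string"},"grip_force":{"type":"number"}},"required":["plan"]}

```bash
ls; mkdir -p pics
cat > h.py <<'E'
import numpy as np, cv2
from workcell import monitor, cams, job, env
def snap(n,f):
    c=cams.calibration(n); p,d=cams.read_camera(n)
    cv2.imwrite(f'pics/{f}.png',p[:,:,::-1]); np.savez(f'pics/{f}.npz',p=p,d=d,**{k:np.array(v) for k,v in c.items()})
    return p,d,c
def load(f):
    z=np.load(f'pics/{f}.npz'); return z['p'],z['d'],{k:z[k] for k in ['fx','fy','cx','cy','R','t']}
def onplane(c,u,v,z):
    R=np.array(c['R']);t=np.array(c['t']); o=-R.T@t
    d=R.T@np.array([(u-c['cx'])/c['fx'],(v-c['cy'])/c['fy'],1.]); return o+d*(z-o[2])/d[2]
def cloud(d,c):
    v,u=np.mgrid[:400,:640]; P=np.stack([(u-c['cx'])/c['fx']*d,(v-c['cy'])/c['fy']*d,d],-1)
    return (P-np.array(c['t']))@np.array(c['R'])
def proj(c,X):
    q=np.array(c['R'])@X+np.array(c['t']); return c['fx']*q[0]/q[2]+c['cx'],c['fy']*q[1]/q[2]+c['cy']
E
python3 - <<'E'
from h import *
s=monitor.get_state(); print(s)
for n in ['top','side']:
    p,d,c=snap(n,n+'0'); print(n,c,(d>0).mean())
E
```

```text
pics
{'clock': 0.0, 'joint_pos': array([-1.39357881e+00,  3.14009408e-01,  4.49697324e-02,  1.30360108e+00,
       -7.62933278e-06,  1.43115555e+00]), 'qvel': array([ 0.00112117,  0.00042165, -0.00215868,  0.00033064, -0.00095252,
       -0.00087719]), 'tau': array([-1.03455488e-05, -4.80628574e+01,  2.98531616e+01,  1.94321678e-02,
       -1.02094295e-04, -5.61138464e-06]), 'tcp_pos': array([ 0.17904187, -0.54591358,  0.25239993]), 'orientation': array([ 0.57307195, -0.57217111,  0.41532594, -0.41438282]), 'wrist_force': array([-0.28794716, -0.30963575, -0.31991614]), 'ft_torque': array([ 0.0042258 , -0.00660287, -0.02707231]), 'finger_gap': 0.08564433464258843}
top {'fx': 449.4944049645331, 'fy': 449.4944049645331, 'cx': 318.6405016777138, 'cy': 200.55579919521574, 'R': array([[-1.90343354e-03, -9.99949843e-01,  9.83305956e-03],
       [-9.87167062e-01,  3.08774920e-04, -1.59690628e-01],
       [ 1.59679582e-01, -1.00108330e-02, -9.87118136e-01]]), 't': array([-6.95759853e-04,  5.26432418e-01,  1.11881814e+00])} 0.99619140625
side {'fx': 496.37990820416724, 'fy': 496.37990820416724, 'cx': 317.5206164801491, 'cy': 200.92214938721423, 'R': array([[-0.7569627 , -0.65344858,  0.00352423],
       [-0.50372915,  0.58007349, -0.64013412],
       [ 0.41625042, -0.48633291, -0.76825509]]), 't': array([0.39531341, 0.28743089, 1.44544557])} 0.996015625
```

View pics/top0.png

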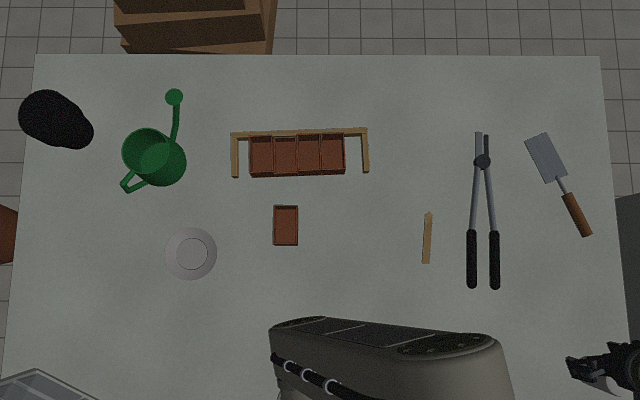

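View pics/side0.png

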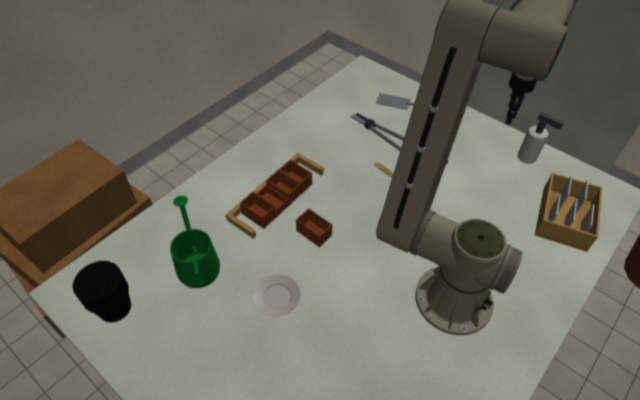

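The top view shows the stand at about (300,150), the four pots spanning columns 250–345, and the loose pot at (285,225). The saucer is at (190,254), the can at (153,157), the marker at (427,238) and the lopper at (483,210). The low pot isn't obvious yet, so I'll use depth.

Run:
```python
from h import *
p,d,c=load('top0'); X=cloud(d,c)
print('pot rows z profile')
for v in (150,158,165,170,225):
    print(v,[(u,*np.round(X[v,u]*1000).astype(int)) for u in range(232,372,6)])
im=cv2.resize(p[110:270,210:370],None,fx=5,fy=5,interpolation=cv2.INTER_CUBIC); im=np.clip(im.astype(float)*1.6,0,255).astype(np.uint8)[:600*1,:,::-1]
cv2.imwrite('pics/crop0.png',im[:600])
```

```text
pot rows z profile
150 [(232, np.int64(665), np.int64(229), np.int64(28)), (238, np.int64(671), np.int64(217), np.int64(5)), (244, np.int64(672), np.int64(201), np.int64(1)), (250, np.int64(659), np.int64(178), np.int64(50)), (256, np.int64(672), np.int64(168), np.int64(3)), (262, np.int64(673), np.int64(152), np.int64(0)), (268, np.int64(671), np.int64(135), np.int64(6)), (274, np.int64(663), np.int64(116), np.int64(37)), (280, np.int64(671), np.int64(103), np.int64(6)), (286, np.int64(672), np.int64(87), np.int64(5)), (292, np.int64(672), np.int64(71), np.int64(2)), (298, np.int64(659), np.int64(52), np.int64(50)), (304, np.int64(671), np.int64(38), np.int64(7)), (310, np.int64(671), np.int64(22), np.int64(5)), (316, np.int64(672), np.int64(5), np.int64(4)), (322, np.int64(657), np.int64(-10), np.int64(56)), (328, np.int64(671), np.int64(-27), np.int64(8)), (334, np.int64(672), np.int64(-44), np.int64(2)), (340, np.int64(672), np.int64(-60), np.int64(4)), (346, np.int64(673), np.int64(-77), np.int64(1)), (352, np.int64(672), np.int64(-93), np.int64(3)), (358, np.int64(674), np.int6
[... 4280 characters left out ...]
, np.int64(467), np.int64(69), np.int64(5)), (298, np.int64(468), np.int64(53), np.int64(-2)), (304, np.int64(467), np.int64(37), np.int64(1)), (310, np.int64(467), np.int64(21), np.int64(1)), (316, np.int64(468), np.int64(5), np.int64(-2)), (322, np.int64(467), np.int64(-11), np.int64(0)), (328, np.int64(467), np.int64(-26), np.int64(1)), (334, np.int64(468), np.int64(-43), np.int64(-5)), (340, np.int64(468), np.int64(-58), np.int64(-2)), (346, np.int64(468), np.int64(-75), np.int64(-3)), (352, np.int64(468), np.int64(-90), np.int64(-1)), (358, np.int64(467), np.int64(-106), np.int64(2)), (364, np.int64(468), np.int64(-122), np.int64(-3)), (370, np.int64(468), np.int64(-139), np.int64(-4))]
```

View pics/crop0.png

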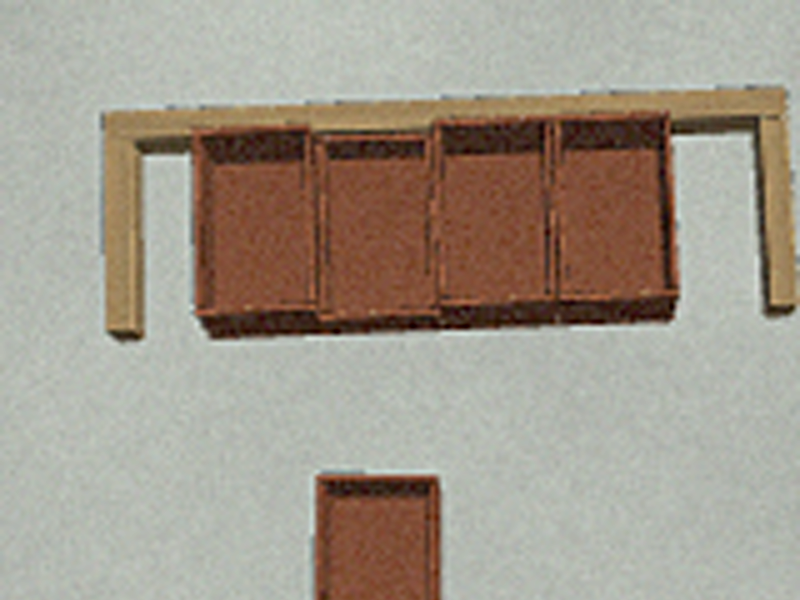

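The low pot is second from the left: its rim depth reads about 36–43 mm and its neighbours' about 55–60 mm. The gap therefore goes between pot_left and pot_low. Next I'll write a move planner helper and bring the wrist camera over the row.

```bash
cat >> h.py <<'E'
from scipy.spatial.transform import Rotation as Ro
def pose():
    s=monitor.get_state(); q=s['orientation']; return s['tcp_pos'],Ro.from_quat([q[1],q[2],q[3],q[0]]),s
def Rdown(yaw): # tool x at heading yaw, y down
    x=np.array([np.cos(yaw),np.sin(yaw),0]);y=np.array([0,0,-1.]);return Ro.from_matrix(np.stack([x,y,np.cross(x,y)],1))
def plan(target,yaw,g,n=None,vmax=55):
    p,r,s=pose(); rt=Rdown(yaw); tot=(r.inv()*rt).as_rotvec(degrees=True); D=np.array(target)-p
    k=n or int(max(np.ceil(np.linalg.norm(D)*1000/vmax),np.ceil(np.linalg.norm(tot)/10),1))
    out=[]
    for i in range(k):
        d=r.inv().apply(D/k)*1000; out.append(f"{g} "+" ".join(f"{v:.0f}" if abs(v)>20 else f"{v:.1f}" for v in d)+" "+" ".join(f"{v:.1f}" for v in tot/k)); r=r*Ro.from_rotvec(tot/k,degrees=True)
    print('err mm',(D*1000).round(1),'rot',tot.round(2)); print(k,'rows:'); 
    for i in range(0,k,8): print('; '.join(out[i:i+8]))
def st():
    p,r,s=pose(); print('t',round(s['clock'],2),'tcp',(p*1000).round(1),'x',r.as_matrix()[:,0].round(3),'y',r.as_matrix()[:,1].round(3),'F',s['wrist_force'].round(1),'T',s['ft_torque'].round(2),'gap',round(s['finger_gap']*1000,1))
E
python3 - <<'E'
from h import *
st(); plan([0.50,0.09,0.30],0.0,-1,n=15)
E
```

```text
t 0.1 tcp [ 179.  -546.   252.5] x [ 0.312 -0.95  -0.002] y [-0.     0.002 -1.   ] F [ 0.   1.  -0.4] T [-0.02  0.02  0.01] gap 85.3
err mm [321.  636.   47.5] rot [-7.000e-02 -7.185e+01 -7.000e-02]
15 rows:
-1 -34 -3.1 34 -0.0 -4.8 -0.0; -1 -31 -3.1 36 -0.0 -4.8 -0.0; -1 -28 -3.1 39 -0.0 -4.8 -0.0; -1 -24 -3.1 41 -0.0 -4.8 -0.0; -1 -21 -3.1 43 -0.0 -4.8 -0.0; -1 -17.1 -3.1 44 -0.0 -4.8 -0.0; -1 -13.4 -3.1 46 -0.0 -4.8 -0.0; -1 -9.5 -3.1 47 -0.0 -4.8 -0.0
-1 -5.6 -3.1 47 -0.0 -4.8 -0.0; -1 -1.6 -3.2 47 -0.0 -4.8 -0.0; -1 2.3 -3.2 47 -0.0 -4.8 -0.0; -1 6.3 -3.2 47 -0.0 -4.8 -0.0; -1 10.2 -3.2 46 -0.0 -4.8 -0.0; -1 14.0 -3.2 45 -0.0 -4.8 -0.0; -1 17.8 -3.2 44 -0.0 -4.8 -0.0
```

drive_tool(plan="-1 -34 -3 34 0 -4.8 0; -1 -31 -3 36 0 -4.8 0; -1 -28 -3 39 0 -4.8 0; -1 -24 -3 41 0 -4.8 0; -1 -21 -3 43 0 -4.8 0; -1 -17 -3 44 0 -4.8 0; -1 -13 -3 46 0 -4.8 0; -1 -10 -3 47 0 -4.8 0", grip_force=30)

```text
clock: 1.1
tcp_pos: [0.3503, -0.1949, 0.2741]
orientation: [0.681, -0.676, 0.2, -0.197]
wrist_force: [0.5, -0.8, 0.3]
finger_gap: -0.0008
```

Run:
```python
from h import *
st(); plan([0.50,0.09,0.30],0.0,-1,n=8)
```

```text
t 1.1 tcp [ 350.3 -194.9  274.1] x [ 0.842 -0.539 -0.006] y [-0.002  0.007 -1.   ] F [ 0.5 -0.8  0.3] T [ 0.02 -0.    0.03] gap -0.8
err mm [149.7 284.9  25.9] rot [ -0.39 -32.62  -0.22]
8 rows:
-1 -3.5 -3.0 40 -0.0 -4.1 -0.0; -1 -0.6 -3.0 40 -0.0 -4.1 -0.0; -1 2.3 -3.1 40 -0.0 -4.1 -0.0; -1 5.1 -3.1 40 -0.0 -4.1 -0.0; -1 7.9 -3.1 39 -0.0 -4.1 -0.0; -1 10.7 -3.2 39 -0.0 -4.1 -0.0; -1 13.5 -3.2 38 -0.0 -4.1 -0.0; -1 16.1 -3.2 37 -0.0 -4.1 -0.0
```

drive_tool(plan="-1 -3 -3 40 0 -4.1 0; -1 -1 -3 40 0 -4.1 0; -1 2 -3 40 0 -4.1 0; -1 5 -3 40 0 -4.1 0; -1 8 -3 39 0 -4.1 0; -1 11 -3 39 0 -4.1 0; -1 13 -3 38 0 -4.1 0; -1 16 -3 37 0 -4.1 0")

```text
clock: 2.1
tcp_pos: [0.498, 0.1029, 0.2987]
orientation: [0.71, -0.704, -0.007, 0.01]
wrist_force: [0.8, -0.4, 0.3]
finger_gap: 0.0001
```

Run:
```python
from h import *
st()
p,d,c=snap('wrist','w1'); print((d>0).mean(),c['fx'],-np.array(c['R']).T@c['t'],np.array(c['R']).round(3))
```

```text
t 2.1 tcp [498.  102.9 298.7] x [ 1.     0.024 -0.005] y [-0.005  0.008 -1.   ] F [ 0.8 -0.4  0.3] T [0.05 0.   0.01] gap 0.1
0.99612890625 347.3931620760895 [0.49655957 0.1832742  0.42028449] [[ 1.     0.025 -0.005]
 [ 0.025 -0.95   0.31 ]
 [ 0.003 -0.31  -0.951]]
```

View pics/w1.png

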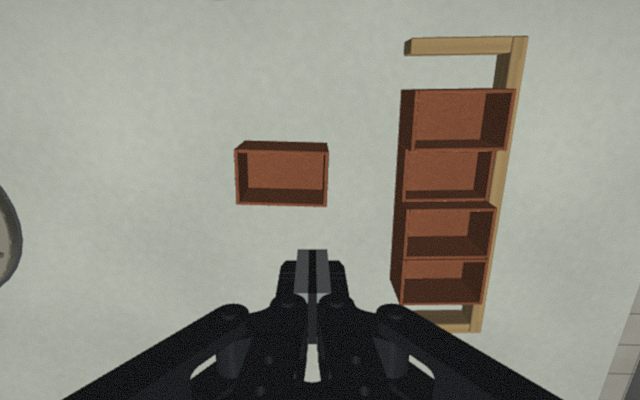

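The wrist view shows everything clearly: the loose pot spans (236,142) to (328,206), the row runs along columns 392–515, and the stand is in full view. I'll zoom in for corners.

Run:
```python
from h import *
p,d,c=load('w1')
a=p[25:345,380:540]; b=p[130:220,225:340]
f=lambda x:np.clip(cv2.resize(x,None,fx=4,fy=4,interpolation=cv2.INTER_CUBIC).astype(float)*1.4,0,255).astype(np.uint8)[:,:,::-1]
A=f(a); 
cv2.imwrite('pics/c1.png',A[:600]); cv2.imwrite('pics/c1b.png',A[600:]) 
cv2.imwrite('pics/c2.png',f(b))
cv2.imwrite('pics/c12.png',np.hstack([A[:600],np.vstack([f(b)[:, :160*0+460],np.zeros((600-360,460,3),np.uint8)])])[:,:800])
```

```text
(no output)
```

View pics/c1.png

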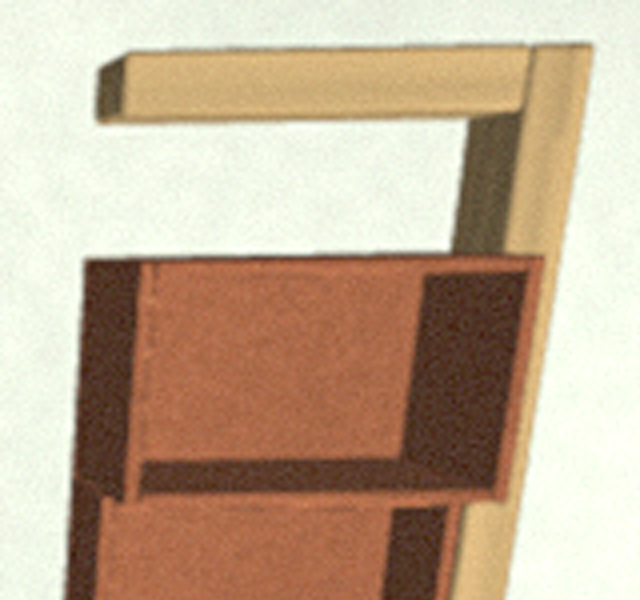

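View pics/c1b.png

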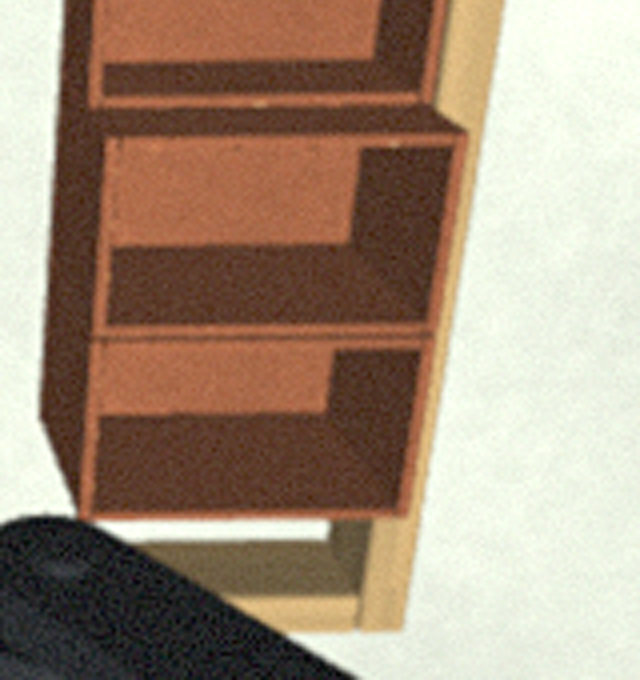

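View pics/c2.png

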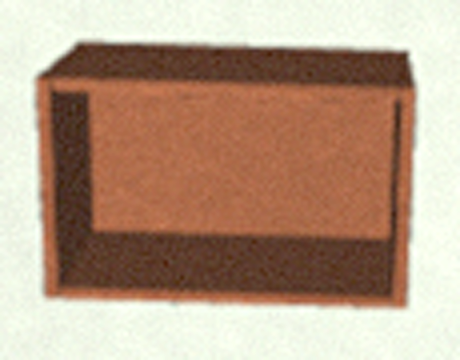

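Run:
```python
from h import *
p,d,c=load('w1'); ct=load('top0')[2]; pt=load('top0')[0]
def g(ox,oy,x,y): return (x+.5)/4-.5+ox,(y+.5)/4-.5+oy
P={'S_outL_back':(592,45,32),'S_inL_corner':(521,108,32),'S_inL_front':(123,119,32),'S_outL_front':(128,52,32),'S_outR_back':(405,1230,32),
'L_fl':(140,263,60),'L_bl':(543,258,60),'L_fr':(125,499,60),'L_br':(508,498,60),
'low_fl':(102,500,38),'low_fr':(90,1304-600,38),'low_bl':(460,503,38),'low_br':(432,704,38),
'a_fl':(104,737,60),'a_bl':(466,731,60),'b_fr':(78,1119,60),'b_br':(405,1117,60)}
for k,(x,y,z) in P.items():
    q=onplane(c,*g(380,25,x,y),z/1000); print(k,(q*1000).round(1),'top px',np.round(proj(ct,q),1), 'crop',np.round([(v-o)*5+2 for v,o in zip(proj(ct,q),(210,110))]))
for k,(x,y) in {'n_fl':(38,82),'n_bl':(414,88),'n_br':(405,305),'n_fr':(44,297)}.items():
    q=onplane(c,*g(225,130,x,y),.06); print(k,(q*1000).round(1),'crop',np.round([(v-o)*5+2 for v,o in zip(proj(ct,q),(210,110))]))
```

```text
S_outL_back [713.1 234.8  32. ] top px [229.9 132.1] crop [102. 113.]
S_inL_corner [698.1 219.6  32. ] top px [235.5 137.6] crop [129. 140.]
S_inL_front [595.8 214.5  32. ] top px [236.4 175.1] crop [134. 328.]
S_outL_front [595.3 230.4  32. ] top px [230.3 175.3] crop [104. 328.]
S_outR_back [ 729.2 -128.3   32. ] top px [365.9 126.5] crop [781.  84.]
L_fl [596.6 179.4  60. ] top px [248.2 172.5] crop [193. 314.]
L_bl [695.8 183.   60. ] top px [247.7 135.2] crop [191. 128.]
L_fr [599.5 120.6  60. ] top px [271.2 171.4] crop [308. 309.]
L_br [699.  123.4  60. ] top px [270.7 134. ] crop [305. 122.]
low_fl [599.5 116.3  38. ] top px [273.6 173.3] crop [320. 318.]
low_fr [602.4  56.8  38. ] top px [296.4 172.2] crop [434. 313.]
low_bl [698.4 118.   38. ] top px [273.5 136.8] crop [320. 136.]
low_br [701.3  59.4  38. ] top px [295.6 135.8] crop [430. 131.]
a_fl [601.2  54.6  60. ] top px [296.9 170.7] crop [436. 306.]
a_bl [700.3  59.   60. ] top px [295.4 133.6] crop [429. 120.]
b_fr [606.6 -68.4  60. ] top px [344.7 168.7] crop [676. 295.]
b_br [705.2 -64.9  60. ] top px [343.  131.8] crop [667. 111.]
n_fl [415.  115.1  60. ] crop [313. 669.]
n_bl [513.4 116.   60. ] crop [314. 475.]
n_br [513.2  55.8  60. ] crop [433. 475.]
n_fr [414.   55.6  60. ] crop [432. 671.]
```

All corners agree between the wrist and top views to about 2 mm, and the sizes match (62 × 100 pots, ≈366 mm stand).
- **Stand:** origin ≈ (651, 50), yaw ≈ 2.3–2.5°.
- **Row in the stand frame:** L +101.6, low +39, a −23.6, b −86. That leaves about 34 mm free on the left and 50 mm on the right.

The plan is to put shut fingers inside pot_left and push it left about 29 mm, then push from inside pot_low to the right about 43 mm.

```bash
cat >> h.py <<'E'
TH=np.deg2rad(2.3); O=np.array([651.2,50.1])
def s2w(x,y): return (O+np.array([x*np.cos(TH)-y*np.sin(TH),x*np.sin(TH)+y*np.cos(TH)]))/1000
def w2s(p):
    d=np.asarray(p)[:2]*1000-O; return np.array([d[0]*np.cos(TH)+d[1]*np.sin(TH),-d[0]*np.sin(TH)+d[1]*np.cos(TH)])
E
python3 - <<'E'
from h import *
print(env.finger_overhang)
x,y=s2w(1,101.6); print(x,y); plan([x,y,0.15],TH,-1,n=6)
E
```

```text
0.022
0.6481218042738065 0.15165828233616024
err mm [ 148.2   45.2 -148.7] rot [-0.62 -0.62 -0.16]
6 rows:
-1 25 25 6.5 -0.1 -0.1 -0.0; -1 25 25 6.5 -0.1 -0.1 -0.0; -1 25 25 6.5 -0.1 -0.1 -0.0; -1 25 25 6.5 -0.1 -0.1 -0.0; -1 25 25 6.5 -0.1 -0.1 -0.0; -1 25 25 6.5 -0.1 -0.1 -0.0
```

drive_tool(plan="-1 25 25 6.5 -0.1 -0.1 0; -1 25 25 6.5 -0.1 -0.1 0; -1 25 25 6.5 -0.1 -0.1 0; -1 25 25 6.5 -0.1 -0.1 0; -1 25 25 6.5 -0.1 -0.1 0; -1 25 25 6.5 -0.1 -0.1 0; -1 0 0 0 0 0 0")

```text
clock: 3.02
tcp_pos: [0.6505, 0.1541, 0.1406]
orientation: [-0.707, 0.707, 0.012, -0.018]
wrist_force: [-0.8, 0.6, 0.9]
finger_gap: 0.0004
```

Run:
```python
from h import *
st(); x,y=s2w(1,101.6); plan([x,y,0.15],TH,-1,n=1);snap('wrist','w2')
```

```text
t 3.02 tcp [650.5 154.1 140.6] x [ 0.999  0.043 -0.008] y [-0.008 -0.001 -1.   ] F [-0.8  0.6  0.9] T [-0.01  0.06  0.01] gap 0.4
err mm [-2.4 -2.4  9.4] rot [ 0.05  0.14 -0.46]
1 rows:
-1 -2.5 -9.3 -2.3 0.1 0.1 -0.5
```

View pics/w2.png

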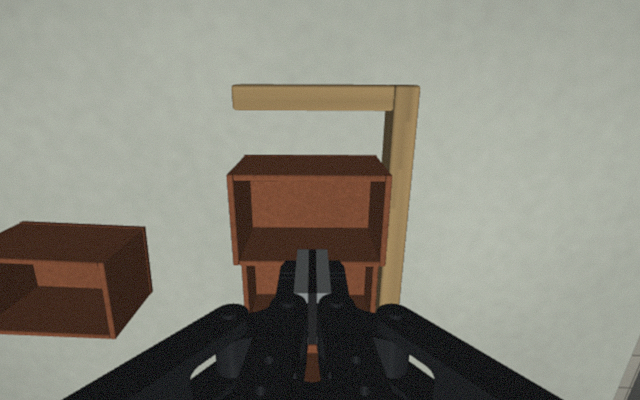

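Run:
```python
from h import *
p,d,c=load('w2')
for n,u,v,z in [('L_fl',228,177,60),('L_bl',390,177,60),('L_fr',235,263,60),('L_br',388,263,60),('Sfo',233,86,32),('Sfi',233,109,32),('Sbo',418,87,32),('Sic',393,110,32)]:
    q=onplane(c,u,v,z/1000); print(n,(q*1000).round(1),w2s(q).round(1))
X=cloud(d,c)
for v in (252,258,264,270,280): print(v,[(u,*(X[v,u]*1000).round(0).astype(int)) for u in (285,298,305,313,320,327,338)])
f=lambda x:np.clip(cv2.resize(x,None,fx=4,fy=4,interpolation=cv2.INTER_CUBIC).astype(float)*1.8,0,255).astype(np.uint8)[:,:,::-1]
cv2.imwrite('pics/c3.png',f(p[145:290,220:400]))
```

```text
L_fl [598.2 178.1  60. ] [-47.8 130.1]
L_bl [695.4 182.5  60. ] [ 49.5 130.5]
L_fr [600.8 119.9  60. ] [-47.5  71.8]
L_br [700.7 124.6  60. ] [52.5 72.5]
Sfo [596.5 229.8  32. ] [-47.4 181.8]
Sfi [596.1 215.7  32. ] [-48.4 167.7]
Sbo [712.9 234.2  32. ] [ 69.  181.5]
Sic [698.8 219.6  32. ] [ 54.4 167.4]
252 [(285, np.int64(633), np.int64(123), np.int64(48)), (298, np.int64(644), np.int64(164), np.int64(125)), (305, np.int64(647), np.int64(165), np.int64(126)), (313, np.int64(650), np.int64(164), np.int64(125)), (320, np.int64(653), np.int64(164), np.int64(125)), (327, np.int64(661), np.int64(124), np.int64(47)), (338, np.int64(669), np.int64(125), np.int64(48))]
258 [(285, np.int64(633), np.int64(123), np.int64(56)), (298, np.int64(644), np.int64(164), np.int64(131)), (305, np.int64(647), np.int64(164), np.int64(130)), (313, np.int64(650), np.int64(165), np.int64(131)), (320, np.int64(653), np.int64(164), np.int64(130)), (327, np.int64(656), np.int64(164), np.int64(130)), (338, np.int64(668), np.int64(124), np.int64(55))]
264 [(285, np.int64(638), np.int64(160), np.int64(128)), (298
[... 345 characters left out ...]
0), np.int64(134)), (298, np.int64(644), np.int64(164), np.int64(140)), (305, np.int64(647), np.int64(164), np.int64(141)), (313, np.int64(650), np.int64(164), np.int64(141)), (320, np.int64(653), np.int64(165), np.int64(141)), (327, np.int64(656), np.int64(165), np.int64(140)), (338, np.int64(661), np.int64(160), np.int64(133))]
280 [(285, np.int64(640), np.int64(160), np.int64(142)), (298, np.int64(645), np.int64(165), np.int64(149)), (305, np.int64(647), np.int64(164), np.int64(148)), (313, np.int64(650), np.int64(164), np.int64(148)), (320, np.int64(653), np.int64(164), np.int64(147)), (327, np.int64(656), np.int64(165), np.int64(148)), (338, np.int64(660), np.int64(161), np.int64(142))]
```

View pics/c3.png

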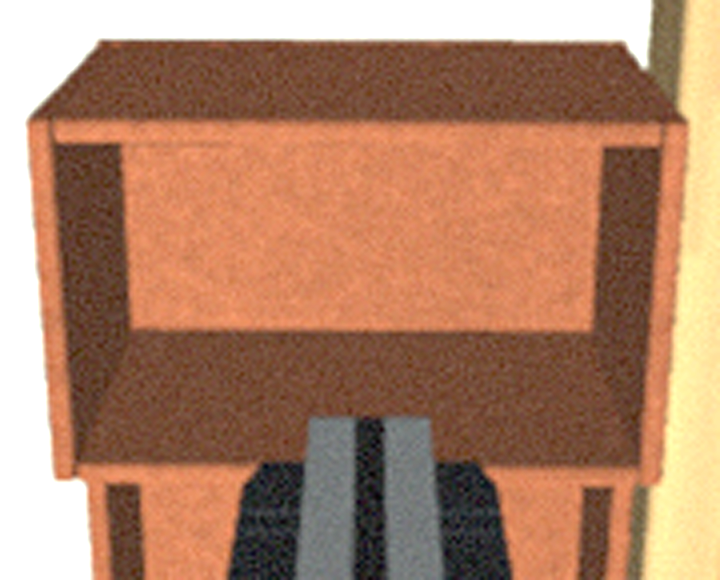

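Consistent: the tip sits over pot_left's mouth (pads at y±11, inner walls at 74 and 128 in the stand frame). Descending into pot_left now.

drive_tool(plan="-1 -2.5 15 -2.3 0 0.1 -0.5; -1 0 30 0 0 0 0; -1 0 30 0 0 0 0; -1 0 26 0 0 0 0; -1 0 4 0 0 0 0")

```text
clock: 3.7
tcp_pos: [0.6475, 0.1501, 0.0438]
orientation: [-0.707, 0.707, 0.017, -0.01]
wrist_force: [-0.7, 0.4, 0.8]
finger_gap: -0.0003
```

Run:
```python
from h import *
st(); p,r,s=pose(); print(w2s(p)); x,y=s2w(1,147.5); plan([x,y,0.034],TH,-1,vmax=6)
```

```text
t 3.7 tcp [647.5 150.1  43.8] x [0.999 0.039 0.01 ] y [ 0.01 -0.   -1.  ] F [-0.7  0.4  0.8] T [-0.08  0.01 -0.07] gap -0.3
[  0.26879046 100.04833616]
err mm [-1.2 47.4 -9.8] rot [ 0.04 -0.04  0.58]
9 rows:
-1 0.1 1.1 5.3 0.0 -0.0 0.1; -1 0.1 1.1 5.3 0.0 -0.0 0.1; -1 0.1 1.1 5.3 0.0 -0.0 0.1; -1 0.1 1.1 5.3 0.0 -0.0 0.1; -1 0.1 1.1 5.3 0.0 -0.0 0.1; -1 0.1 1.1 5.3 0.0 -0.0 0.1; -1 0.1 1.1 5.3 0.0 -0.0 0.1; -1 0.1 1.1 5.3 0.0 -0.0 0.1
-1 0.1 1.1 5.3 0.0 -0.0 0.1
```

drive_tool(plan="-1 0 8 2 0 0 0.5; -1 0 2 5 0 0 0; -1 0 0 5.5 0 0 0; -1 0 0 5.5 0 0 0; -1 0 0 5.5 0 0 0; -1 0 0 5.5 0 0 0")

```text
clock: 4.45
tcp_pos: [0.6485, 0.1805, 0.0386]
orientation: [-0.707, 0.707, 0.016, -0.011]
wrist_force: [-0.1, -1.6, -0.2]
finger_gap: 0.0
```

Run:
```python
from h import *
st(); p,r,s=pose(); print(w2s(p)); x,y=s2w(1,147.5); plan([x,y,0.034],TH,-1,vmax=6)
```

```text
t 4.45 tcp [648.5 180.5  38.6] x [0.999 0.039 0.007] y [ 0.007 -0.001 -1.   ] F [-0.1 -1.6 -0.2] T [-0.3   0.05 -0.02] gap 0.0
[  2.53980895 130.42601583]
err mm [-2.2 17.  -4.6] rot [ 0.07 -0.08  0.41]
3 rows:
-1 -0.5 1.5 5.7 0.0 -0.0 0.1; -1 -0.5 1.5 5.7 0.0 -0.0 0.1; -1 -0.5 1.5 5.7 0.0 -0.0 0.1
```

drive_tool(plan="-1 -0.4 1 5 0 0 0; -1 -0.4 1 5 0 0 0; -1 -0.4 1 4.5 0 0 0; -1 0 0 2.5 0 0 0; -1 0 0 0 0 0 0")

```text
clock: 5.08
tcp_pos: [0.6468, 0.199, 0.0356]
orientation: [-0.706, 0.707, 0.017, -0.011]
wrist_force: [-0.5, -0.0, 1.6]
finger_gap: 0.0001
```

Run:
```python
from h import *
st(); p,r,s=pose(); print(w2s(p)); x,y=s2w(1,147.5); plan([x,y,0.034],TH,-1,vmax=6)
snap('wrist','w3')
```

```text
t 5.08 tcp [646.8 199.   35.6] x [0.999 0.039 0.008] y [ 0.008 -0.001 -1.   ] F [-0.5 -0.   1.6] T [-0.13  0.02 -0.03] gap 0.1
[  1.56095901 148.95158711]
err mm [-0.5 -1.5 -1.6] rot [ 0.09 -0.06  0.45]
1 rows:
-1 -0.6 1.6 -1.4 0.1 -0.1 0.4
```

View pics/w3.png

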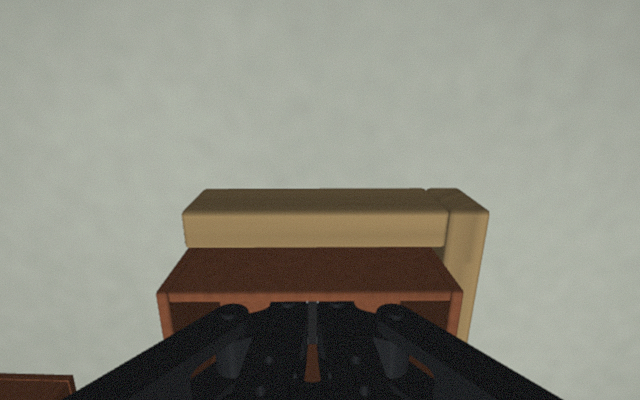

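pot_left has moved left and is square to the end board, with a few mm of clearance. Next I back off its wall, rise, and go over pot_low.

drive_tool(plan="-1 0 0 -14 0 0 0.4; -1 0 -25 0 0 0 0; -1 0 -30 0 0 0 0; -1 0 -25 0 0 0 0; -1 0 0 -32 0 0 0; -1 0 0 -32 0 0 0; -1 0 0 -28 0 0 0; -1 0 0 0 0 0 0")

```text
clock: 6.12
tcp_pos: [0.6509, 0.0844, 0.1179]
orientation: [-0.707, 0.707, 0.012, -0.014]
wrist_force: [-0.9, 0.3, 0.2]
finger_gap: 0.0
```

Run:
```python
from h import *
st(); p,r,s=pose(); print(w2s(p)); x,y=s2w(1,38.6); plan([x,y,0.034],TH,-1,n=4)
snap('wrist','w4')
```

```text
t 6.12 tcp [650.9  84.4 117.9] x [ 0.999  0.037 -0.002] y [-0.002 -0.    -1.   ] F [-0.9  0.3  0.2] T [ 0.02 -0.03  0.02] gap 0.0
[ 1.0817592  34.28852039]
err mm [ -0.3   4.3 -83.9] rot [ 0.02 -0.2  -0.12]
4 rows:
-1 0.0 21 1.1 0.0 -0.0 -0.0; -1 0.0 21 1.1 0.0 -0.0 -0.0; -1 -0.0 21 1.1 0.0 -0.0 -0.0; -1 -0.0 21 1.1 0.0 -0.0 -0.0
```

View pics/w4.png

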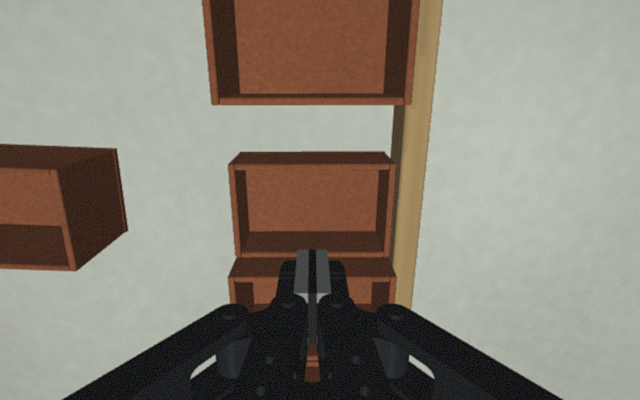

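Run:
```python
from h import *
p,d,c=load('w4')
for n,u,v,z in [('low_fl',231,165,38),('low_bl',394,165,38),('low_fr',236,257,38),('low_br',391,257,38),('L_fr',213,104,60),('L_br',410,104,60),('floor near L',212,97,60)]:
    q=onplane(c,u,v,z/1000); print(n,(q*1000).round(1),w2s(q).round(1))
```

```text
low_fl [601.6 116.5  38. ] [-46.9  68.3]
low_bl [697.9 120.1  38. ] [49.5 68.1]
low_fr [602.6  55.5  38. ] [-48.4   7.4]
low_br [702.8  59.3  38. ] [51.9  7.2]
L_fr [598.9 152.7  60. ] [-48.2 104.6]
L_br [697.  156.4  60. ] [ 50.  104.3]
floor near L [598.6 156.1  60. ] [-48.4 108. ]
```

drive_tool(plan="-1 0 10 3.5 -0.5 -0.2 0; -1 0 25 0 -0.5 0 0; -1 0 25 0 0 0 0; -1 0 20 0 0 0 0; -1 0 5 -3 0 0 0; -1 0 2 -5 0 0 0; -1 0 0 -6 0 0 0; -1 0 0 -6 0 0 0")

```text
clock: 7.18
tcp_pos: [0.6512, 0.0738, 0.0276]
orientation: [-0.701, 0.713, 0.018, -0.018]
wrist_force: [1.2, -0.8, 0.1]
finger_gap: 0.0002
```

Run:
```python
from h import *
st(); p,r,s=pose(); print(w2s(p)); x,y=s2w(1,-20); plan([x,y,0.034],TH,-1,vmax=6)
```

```text
t 7.17 tcp [651.2  73.8  27.6] x [ 0.999  0.051 -0.001] y [-0.001 -0.017 -1.   ] F [ 1.2 -0.8  0.1] T [-0.05 -0.    0.01] gap 0.2
[ 0.92217105 23.67182408]
err mm [  1.8 -43.6   6.4] rot [ 1.    0.6  -0.07]
8 rows:
-1 -0.0 -0.7 -5.5 0.1 0.1 -0.0; -1 -0.0 -0.7 -5.5 0.1 0.1 -0.0; -1 -0.0 -0.7 -5.5 0.1 0.1 -0.0; -1 -0.0 -0.7 -5.5 0.1 0.1 -0.0; -1 -0.0 -0.8 -5.5 0.1 0.1 -0.0; -1 -0.0 -0.8 -5.5 0.1 0.1 -0.0; -1 -0.0 -0.8 -5.5 0.1 0.1 -0.0; -1 0.0 -0.8 -5.5 0.1 0.1 -0.0
```

drive_tool(plan="-1 0 -5 -2 0 0.5 0; -1 0 -1 -5.5 0 0 0; -1 0 0 -5.5 0 0 0; -1 0 0 -5.5 0 0 0; -1 0 0 -5.5 0 0 0")

```text
clock: 7.8
tcp_pos: [0.6521, 0.0493, 0.0348]
orientation: [-0.702, 0.712, 0.014, -0.015]
wrist_force: [-0.1, 3.1, -0.8]
finger_gap: 0.0005
```

Run:
```python
from h import *
st(); p,r,s=pose(); print(w2s(p)); x,y=s2w(1,-20); plan([x,y,0.034],TH,-1,vmax=6)
```

```text
t 7.8 tcp [652.1  49.3  34.8] x [ 0.999  0.042 -0.001] y [-0.    -0.014 -1.   ] F [-0.1  3.1 -0.8] T [0.63 0.05 0.03] gap 0.5
[ 0.83676397 -0.82850709]
err mm [  0.9 -19.1  -0.8] rot [ 0.83  0.08 -0.06]
4 rows:
-1 0.0 0.3 -4.8 0.2 0.0 -0.0; -1 0.0 0.3 -4.8 0.2 0.0 -0.0; -1 0.0 0.2 -4.8 0.2 0.0 -0.0; -1 0.0 0.2 -4.8 0.2 0.0 -0.0
```

drive_tool(plan="-1 0 0 -5.5 0 0 0; -1 0 0 -5.5 0 0 0; -1 0 0 -5 0 0 0; -1 0 0 -3 0 0 0; -1 0 0 0 0 0 0")

```text
clock: 8.43
tcp_pos: [0.6527, 0.0282, 0.0348]
orientation: [-0.702, 0.712, 0.014, -0.015]
wrist_force: [0.2, 1.0, -1.6]
finger_gap: 0.0002
```

Run:
```python
from h import *
st(); p,r,s=pose(); print(w2s(p)); x,y=s2w(1,-20); plan([x,y,0.034],TH,-1,vmax=6)
```

```text
t 8.43 tcp [652.7  28.2  34.8] x [ 0.999  0.041 -0.002] y [-0.001 -0.015 -1.   ] F [ 0.2  1.  -1.6] T [0.39 0.04 0.  ] gap 0.2
[  0.6249598  -21.93091972]
err mm [ 0.3  1.9 -0.8] rot [ 0.84  0.03 -0.09]
1 rows:
-1 0.4 0.8 1.9 0.8 0.0 -0.1
```

drive_tool(plan="-1 0 0 14 0.4 0 0; -1 0 -25 0 0.4 0 0; -1 0 -40 0 0 0 0; -1 -10 -50 8 0 0 0; -1 -30 -45 12 0 0 0; -1 -35 -40 12 0 0 0; -1 -35 -40 10 0 0 0; -1 -35 -20 5 0 0 0")

```text
clock: 9.43
tcp_pos: [0.5034, 0.0884, 0.3021]
orientation: [-0.705, 0.708, 0.015, -0.015]
wrist_force: [0.2, 0.3, 0.9]
finger_gap: -0.0002
```

Run:
```python
from h import *
st(); p,d,c=snap('wrist','w5')
f=lambda x:np.clip(cv2.resize(x,None,fx=2,fy=2,interpolation=cv2.INTER_CUBIC).astype(float)*1.5,0,255).astype(np.uint8)[:,:,::-1]
cv2.imwrite('pics/c5.png',f(p[20:320,220:600]))
```

```text
t 9.43 tcp [503.4  88.4 302.1] x [ 0.999  0.041 -0.   ] y [-0.    -0.004 -1.   ] F [0.2 0.3 0.9] T [-0.02  0.02  0.03] gap -0.2
```

View pics/c5.png

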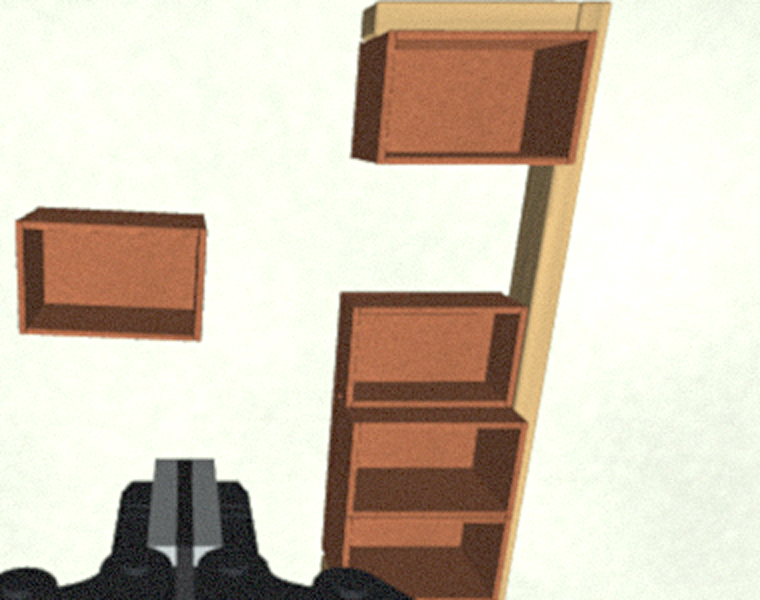

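Run:
```python
from h import *
p,d,c=load('w5')
for n,x,y,z in [('L_fl',390,34,60),('L_bl',598,32,60),('L_fr',381,162,60),('L_br',573,162,60),('L_fr0',353,157,0),('low_fl',349,307,38),('low_bl',526,307,38),('low_fr',349,405,38),('low_br',513,404,38),('low_fl0',340,293,0),('low_bl0',505,292,0),('a_fl',354,422,60),('a_bl',527,422,60),
 ('n_fl',17,222,60),('n_bl',206,230,60),('n_br',200,340,60),('n_fr',21,332,60),('n_fl0',38,208,0),('n_bl0',204,215,0),('Sinl_front',362,38,0)]:
    q=onplane(c,(x+.5)/2-.5+220,(y+.5)/2-.5+20,z/1000); print(n,(q*1000).round(1),w2s(q).round(1))
```

```text
L_fl [596.3 212.2  60. ] [-48.3 164.2]
L_bl [695.2 217.2  60. ] [ 50.6 165.2]
L_fr [599.8 153.4  60. ] [-47.2 105.3]
L_br [696.5 157.4  60. ] [ 49.6 105.4]
L_fr0 [599.6 152.8   0. ] [-47.5 104.7]
low_fl [598.2  72.   38. ] [-52.1  24. ]
low_bl [699.3  76.2  38. ] [49.1 24.2]
low_fr [605.3  11.6  38. ] [-47.4 -36.6]
low_br [703.4  16.3  38. ] [ 50.8 -35.8]
low_fl0 [601.2  71.1   0. ] [-49.1  23. ]
low_bl0 [703.9  76.    0. ] [53.7 23.7]
a_fl [603.4  10.3  60. ] [-49.4 -37.8]
a_bl [701.9  14.4  60. ] [ 49.3 -37.7]
n_fl [415.5 115.7  60. ] [-232.9   75. ]
n_bl [513.5 115.7  60. ] [-135.    71.1]
n_br [513.3  55.7  60. ] [-137.6   11.1]
n_fr [415.5  56.2  60. ] [-235.3   15.5]
n_fl0 [414.3 115.6   0. ] [-234.   75.]
n_bl0 [514.  115.6   0. ] [-134.4   71. ]
Sinl_front [596.9 216.5   0. ] [-47.5 168.5]
```

The gap is now about 81 mm (stand y 23.7 to 105) and the pots are straight. pot_new's centre is ≈ (464.5, 85.8) with yaw ≈ 0. I'll grip its robot-side wall low down (wall centre x ≈ 416.5) and slide it in along the bench.

Run:
```python
from h import *
plan([.4165,.0858,.13],0,0,n=5)
```

```text
err mm [ -83.2   -3.1 -174.8] rot [ 0.23  2.42 -0.03]
5 rows:
0 -16.6 35 0.2 0.0 0.5 -0.0; 0 -16.6 35 0.0 0.0 0.5 -0.0; 0 -16.6 35 -0.1 0.0 0.5 -0.0; 0 -16.6 35 -0.3 0.0 0.5 -0.0; 0 -16.6 35 -0.5 0.0 0.5 -0.0
```

drive_tool(plan="0 -17 35 0.2 0 0.5 0; 0 -17 35 0 0 0.5 0; 0 -17 35 0 0 0.5 0; 0 -17 35 -0.3 0 0.5 0; 0 -16 35 -0.5 0 0.5 0; 0 0 0 0 0 0 0")

```text
clock: 10.22
tcp_pos: [0.4154, 0.0877, 0.1292]
orientation: [-0.705, 0.709, 0.005, 0.004]
wrist_force: [-0.3, 0.1, -0.3]
finger_gap: 0.0428
```

Run:
```python
from h import *
st();plan([.4165,.0858,.036],0,0,n=4); p,d,c=snap('wrist','w6')
```

```text
t 10.22 tcp [415.4  87.7 129.2] x [1.    0.001 0.012] y [ 0.012 -0.007 -1.   ] F [-0.3  0.1 -0.3] T [ 0.06 -0.01 -0.02] gap 42.8
err mm [  1.1  -1.9 -93.2] rot [0.38 0.04 0.7 ]
4 rows:
0 0.0 23 -0.3 0.1 0.0 0.2; 0 0.1 23 -0.4 0.1 0.0 0.2; 0 0.1 23 -0.4 0.1 0.0 0.2; 0 0.2 23 -0.4 0.1 0.0 0.2
```

View pics/w6.png

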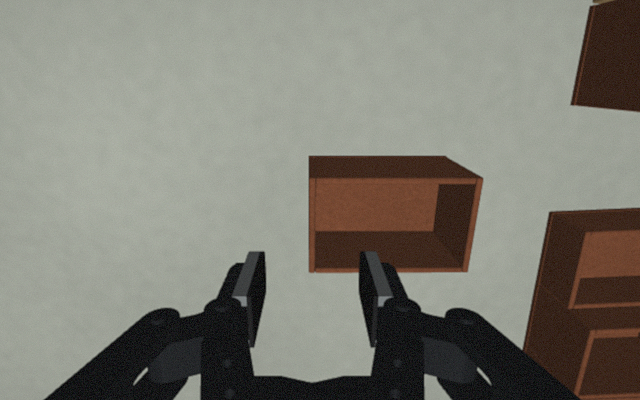

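The open fingers straddle the robot-side wall, which is at column ≈313 midway between the pads at 262 and 362. Descending, then closing gently.

drive_tool(plan="0 0.5 23 -1 0.2 0 0.4; 0 0.3 25 -0.5 0.2 0 0.3; 0 0.2 25 -0.4 0 0 0; 0 0 20 0 0 0 0; 0 0 0 0 0 0 0", grip_force=25)

```text
clock: 10.9
tcp_pos: [0.4363, 0.0864, 0.0465]
orientation: [0.707, -0.707, -0.011, -0.009]
wrist_force: [-1.1, -1.1, 0.4]
finger_gap: 0.0426
```

Run:
```python
from h import *
st();plan([.4165,.0858,.036],0,0,n=1)
```

```text
t 10.9 tcp [436.3  86.4  46.5] x [1.    0.002 0.028] y [ 0.028  0.    -1.   ] F [-1.1 -1.1  0.4] T [-0.07  0.13 -0.02] gap 42.6
err mm [-19.8  -0.6 -10.5] rot [-0.01  0.12  1.61]
1 rows:
0 -20 9.9 -0.5 -0.0 0.1 1.6
```

Run:
```python
from h import *
s=monitor.get_state(); print(s['joint_pos'].round(3),s['qvel'].round(2)); st()
snap('wrist','w7')
```

```text
[ 0.015  0.226 -0.633  0.684 -0.     1.583] [ 0.   -0.02  0.05  0.03 -0.    0.  ]
t 10.9 tcp [436.3  86.4  46.5] x [1.    0.002 0.028] y [ 0.028  0.    -1.   ] F [-1.1 -1.1  0.4] T [-0.07  0.13 -0.02] gap 42.6
```

View pics/w7.png

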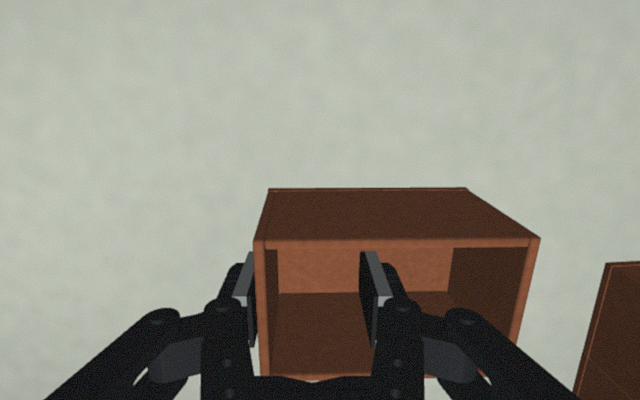

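drive_tool(plan="0 -10 0 0 0 0 0.8; 0 -9 0 0 0 0 0.8; 0 0 0 0 0 0 0")

```text
clock: 11.32
tcp_pos: [0.42, 0.0865, 0.0501]
orientation: [0.707, -0.707, -0.003, -0.001]
wrist_force: [0.4, -0.1, 0.2]
finger_gap: 0.0423
```

Run:
```python
from h import *
s=monitor.get_state(); print(s['joint_pos'].round(3),s['qvel'].round(2)); st()
p,d,c=snap('wrist','w8'); plan([.4165,.0858,.036],0,0,n=1)
```

```text
[ 0.015  0.209 -0.644  0.713  0.     1.584] [-0.   -0.01  0.01 -0.   -0.    0.  ]
t 11.32 tcp [420.   86.5  50.1] x [1.    0.002 0.006] y [ 0.006  0.    -1.   ] F [ 0.4 -0.1  0.2] T [ 0.04 -0.02  0.02] gap 42.3
err mm [ -4.   -0.7 -14.2] rot [-0.01  0.13  0.39]
1 rows:
0 -4.1 14.2 -0.7 -0.0 0.1 0.4
```

View pics/w8.png

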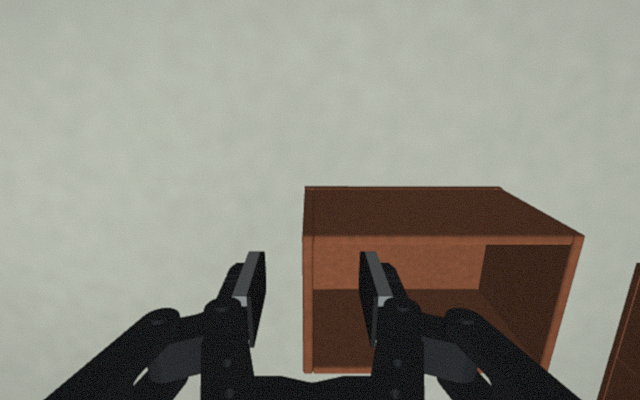

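drive_tool(plan="0 -4 7 -0.7 0 0 0.3; 0 -1 6 0 0 0 0; 0 0 0 0 0 0 0")

```text
clock: 11.75
tcp_pos: [0.4153, 0.0857, 0.0364]
orientation: [0.707, -0.707, -0.001, 0.0]
wrist_force: [0.8, -0.0, -0.3]
finger_gap: 0.0429
```

Run:
```python
from h import *
st(); plan([.4165,.0858,.036],0,0,n=1)
```

```text
t 11.75 tcp [415.3  85.7  36.4] x [1.    0.002 0.002] y [ 0.002  0.    -1.   ] F [ 0.8 -0.  -0.3] T [ 0.01  0.01 -0.  ] gap 42.9
err mm [ 1.2  0.1 -0.4] rot [-0.01  0.13  0.1 ]
1 rows:
0 1.2 0.4 0.1 -0.0 0.1 0.1
```

Good. Close on the wall.

drive_tool(plan="-1 1 0 0 0 0 0; -1 0 0 0 0 0 0; -1 0 0 0 0 0 0; -1 0 0 0 0 0 0", grip_force=25)

```text
clock: 12.25
tcp_pos: [0.4166, 0.0857, 0.0363]
orientation: [0.707, -0.707, -0.001, 0.0]
wrist_force: [1.2, 0.1, -2.2]
finger_gap: 0.0037
```

Run:
```python
from h import *
st(); p,r,s=pose(); print(w2s(p)); p,d,c=snap('wrist','w9')
x,y=s2w(-46.5-110,64); plan([x,y,p_z:=s['tcp_pos'][2]],TH,-1,n=6)
```

```text
t 12.25 tcp [416.6  85.7  36.3] x [1.    0.002 0.002] y [ 0.002  0.    -1.   ] F [ 1.2  0.1 -2.2] T [-0.01  0.08 -0.02] gap 3.7
[-233.03034385   44.97258274]
err mm [75.8 22.1  0. ] rot [-0.   -2.17  0.09]
6 rows:
-1 12.6 0.0 3.7 -0.0 -0.4 0.0; -1 12.7 0.0 3.6 -0.0 -0.4 0.0; -1 12.7 0.0 3.5 -0.0 -0.4 0.0; -1 12.7 0.0 3.4 -0.0 -0.4 0.0; -1 12.7 0.0 3.3 -0.0 -0.4 0.0; -1 12.7 -0.0 3.3 -0.0 -0.4 0.0
```

View pics/w9.png

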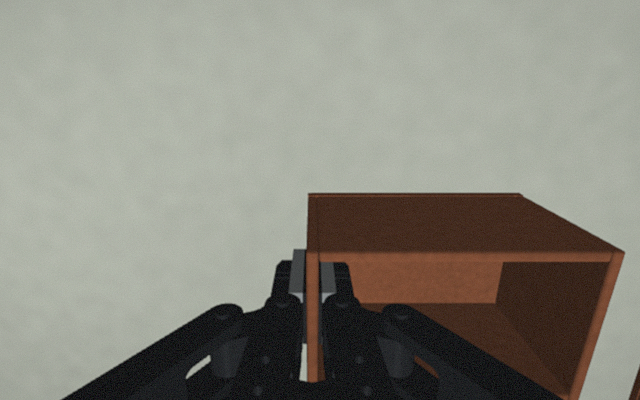

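Gripped: the finger gap is 3.7 mm on the 4 mm wall. I'll slide in small steps and watch z.

drive_tool(plan="-1 6 0.2 2 0 -0.3 0; -1 8 0.2 3 0 -0.4 0; -1 8 0.2 3 0 -0.4 0")

```text
clock: 12.68
tcp_pos: [0.4369, 0.0935, 0.0362]
orientation: [-0.707, 0.707, 0.007, -0.008]
wrist_force: [-3.0, -1.9, 5.1]
finger_gap: 0.0038
```

Run:
```python
from h import *
st(); p,r,s=pose(); print(w2s(p)); 
x,y=s2w(-46.5-110,64); plan([x,y,.0363],TH,-1,n=5)
```

```text
t 12.68 tcp [436.9  93.5  36.2] x [ 1.     0.021 -0.002] y [-0.002 -0.001 -1.   ] F [-3.  -1.9  5.1] T [-0.15  0.44 -0.03] gap 3.8
[-212.42218216   51.99995487]
err mm [55.4 14.2  0.1] rot [ 0.07 -1.07 -0.1 ]
5 rows:
-1 11.1 -0.0 2.6 0.0 -0.2 -0.0; -1 11.1 -0.0 2.6 0.0 -0.2 -0.0; -1 11.2 -0.0 2.5 0.0 -0.2 -0.0; -1 11.2 -0.0 2.5 0.0 -0.2 -0.0; -1 11.2 -0.0 2.4 0.0 -0.2 -0.0
```

drive_tool(plan="-1 10 0.1 2.7 0 -0.2 0; -1 10 0.1 2.6 0 -0.2 0; -1 11 0.1 2.5 0 -0.2 0; -1 11 0.1 2.5 0 -0.2 0; -1 11 0.1 2.4 0 -0.2 0")

```text
clock: 13.3
tcp_pos: [0.4918, 0.109, 0.0363]
orientation: [-0.707, 0.707, 0.013, -0.015]
wrist_force: [-3.9, -1.0, 6.8]
finger_gap: 0.0037
```

Run:
```python
from h import *
st(); p,r,s=pose(); print(w2s(p)); snap('top','t2');snap('wrist','w10')
x,y=s2w(-46.5,64); plan([x,y,.0363],TH,-1,n=10)
```

```text
t 13.3 tcp [491.8 109.   36.3] x [ 0.999  0.041 -0.003] y [-0.003 -0.001 -1.   ] F [-3.9 -1.   6.8] T [-0.11  0.44 -0.03] gap 3.7
[-156.88493462   65.2161134 ]
err mm [108.6   3.    0. ] rot [0.04 0.04 0.02]
10 rows:
-1 10.9 0.0 -0.1 0.0 0.0 0.0; -1 10.9 0.0 -0.1 0.0 0.0 0.0; -1 10.9 -0.0 -0.1 0.0 0.0 0.0; -1 10.9 -0.0 -0.1 0.0 0.0 0.0; -1 10.9 -0.0 -0.1 0.0 0.0 0.0; -1 10.9 -0.0 -0.1 0.0 0.0 0.0; -1 10.9 -0.0 -0.1 0.0 0.0 0.0; -1 10.9 -0.0 -0.1 0.0 0.0 0.0
-1 10.9 -0.0 -0.1 0.0 0.0 0.0; -1 10.9 -0.0 -0.1 0.0 0.0 0.0
```

View pics/w10.png

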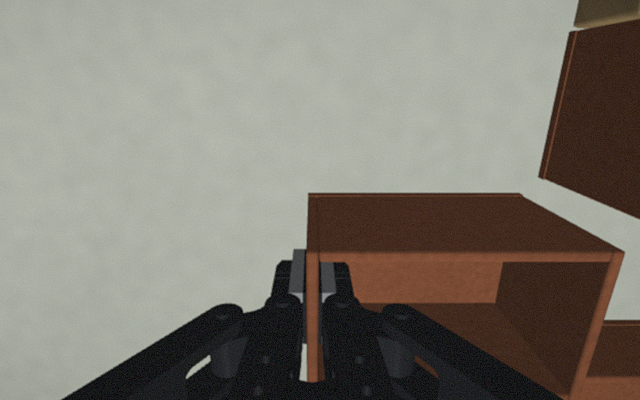

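Run:
```python
from h import *
p,d,c=load('t2')
cv2.imwrite('pics/t2c.png',np.clip(cv2.resize(p[110:270,210:370],None,fx=5,fy=5,interpolation=cv2.INTER_CUBIC).astype(float)*1.6,0,255).astype(np.uint8)[:600,:,::-1])
```

```text
(no output)
```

View pics/t2c.png

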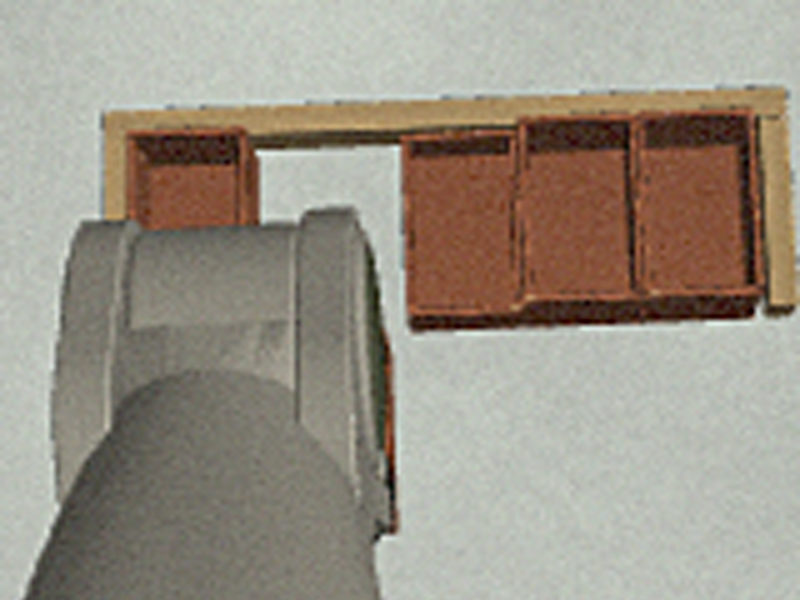

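Run:
```python
from h import *
p,d,c=load('w10')
for n,u,v,z in [('n_fl',308,254,60),('n_bl',623,252,60),('n_fl0',308,194,0),('n_bl0',519,194,0),('L_fr0',541,178,0),('L_fl0',571,32,0),('low_fl0',607,321,0)]:
    q=onplane(c,u,v,z/1000); print(n,(q*1000).round(1),w2s(q).round(1))
```

```text
n_fl [491.5 139.   60. ] [-156.    95.3]
n_bl [589.8 143.8  60. ] [-57.6  96.1]
n_fl0 [490.9 139.2   0. ] [-156.6   95.5]
n_bl0 [591.3 143.3   0. ] [-56.1  95.6]
L_fr0 [599.8 151.6   0. ] [-47.3 103.5]
L_fl0 [596.5 213.8   0. ] [-48.  165.8]
low_fl0 [655.8  73.4  -0. ] [ 5.5 23.1]
```

Clearance is about 8 mm on the left and 10 mm on the right, and the pot is straight. Sliding it in.

drive_tool(plan="-1 11 0.1 0 0 0 0; -1 11 0.1 0 0 0 0; -1 11 0.1 0 0 0 0; -1 11 0.1 0 0 0 0; -1 11 0.1 0 0 0 0; -1 11 0.1 0 0 0 0; -1 11 0.1 0 0 0 0")

```text
clock: 14.28
tcp_pos: [0.569, 0.1132, 0.0363]
orientation: [-0.707, 0.707, 0.013, -0.017]
wrist_force: [-3.8, -0.1, 6.3]
finger_gap: 0.0036
```

Run:
```python
from h import *
st(); p,r,s=pose(); print(w2s(p)); snap('wrist','w11')
x,y=s2w(-47,64); plan([x,y,.0363],TH,-1,n=4)
```

```text
t 14.28 tcp [569.  113.2  36.3] x [ 0.999  0.042 -0.006] y [-0.006 -0.    -1.   ] F [-3.8 -0.1  6.3] T [-0.08  0.16 -0.03] gap 3.6
[-79.5994348   66.37533468]
err mm [30.7 -1.1 -0.1] rot [-0.    0.12 -0.21]
4 rows:
-1 7.7 0.0 -0.6 -0.0 0.0 -0.1; -1 7.7 0.0 -0.6 -0.0 0.0 -0.1; -1 7.7 0.0 -0.6 -0.0 0.0 -0.1; -1 7.7 0.0 -0.6 -0.0 0.0 -0.1
```

View pics/w11.png

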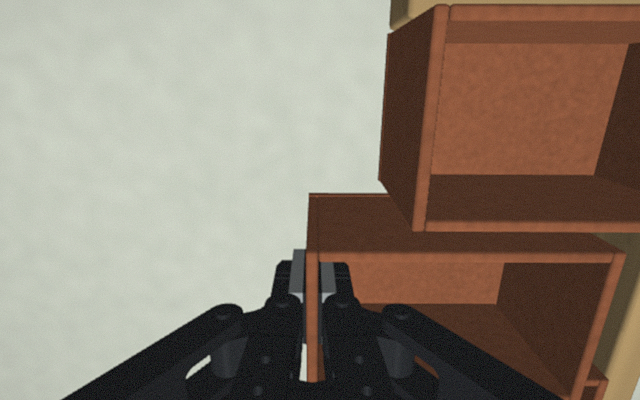

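Going in straight with clearance on both sides. Final 32 mm, tapering.

drive_tool(plan="-1 9 0.1 -0.7 0 0 -0.1; -1 9 0.1 -0.6 0 0 -0.1; -1 7 0.1 -0.6 0 0 0; -1 4 0.1 -0.3 0 0 0; -1 0 0 0 0 0 0")

```text
clock: 14.95
tcp_pos: [0.5992, 0.1126, 0.0363]
orientation: [0.707, -0.707, -0.014, 0.016]
wrist_force: [-0.1, 0.2, 2.0]
finger_gap: 0.0037
```

Run:
```python
from h import *
st(); p,r,s=pose(); print(w2s(p)); snap('wrist','w12')
x,y=s2w(-47,64); plan([x,y,.0363],TH,-1,n=1)
```

```text
t 14.95 tcp [599.2 112.6  36.3] x [ 0.999  0.043 -0.003] y [-0.003  0.    -1.   ] F [-0.1  0.2  2. ] T [-0.08 -0.09  0.07] gap 3.7
[-49.43973599  64.53596686]
err mm [ 2.4 -0.4  0. ] rot [-0.02  0.16 -0.17]
1 rows:
-1 2.4 -0.0 -0.5 -0.0 0.2 -0.2
```

View pics/w12.png

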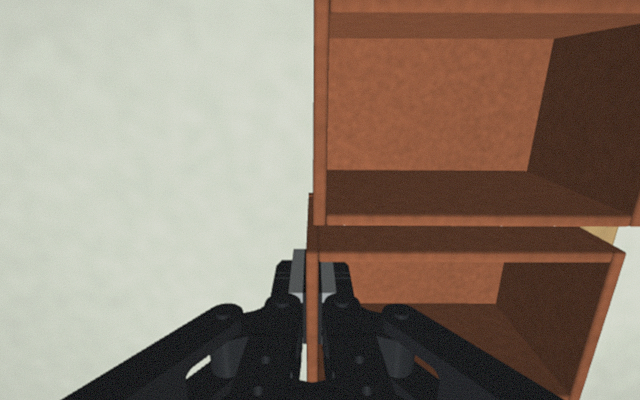

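Run:
```python
from h import *
p,d,c=load('w12')
for n,u,v,z in [('n_fl',308,254,60),('n_bl',624,252,60),('L_fr',315,225,60),('L_f',315,60,60)]:
    q=onplane(c,u,v,z/1000); print(n,(q*1000).round(1),w2s(q).round(1))
f=lambda x:np.clip(cv2.resize(x,None,fx=5,fy=5,interpolation=cv2.INTER_CUBIC).astype(float)*1.8,0,255).astype(np.uint8)[:,:,::-1]
cv2.imwrite('pics/c12.png',f(p[180:290,270:400]))
```

```text
n_fl [596.7 142.4  60. ] [-50.7  94.4]
n_bl [694.9 147.5  60. ] [47.5 95.6]
L_fr [598.5 152.3  60. ] [-48.6 104.2]
L_f [596.3 198.9  60. ] [-48.9 150.9]
```

View pics/c12.png

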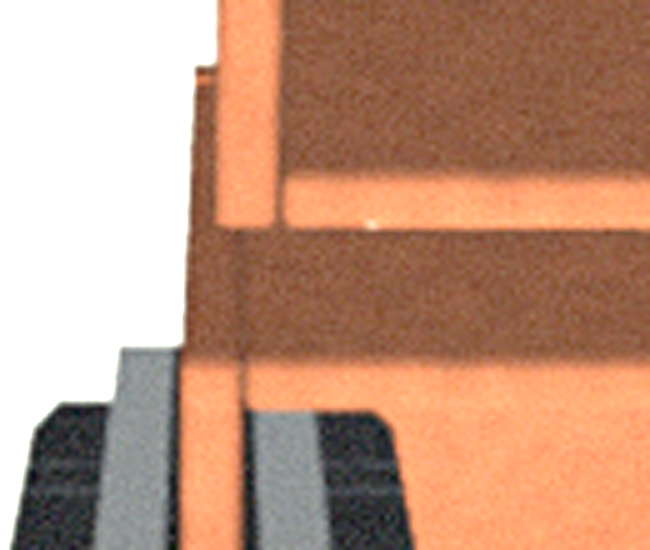

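drive_tool(plan="-1 2 0.1 -0.2 0 0.1 0; -1 1.2 0 0 0 0 0; -1 0 0 0 0 0 0")

```text
clock: 15.38
tcp_pos: [0.6014, 0.1126, 0.0363]
orientation: [0.707, -0.707, -0.013, 0.016]
wrist_force: [-0.7, 0.2, 3.8]
finger_gap: 0.0034
```

Run:
```python
from h import *
st(); p,r,s=pose(); print(w2s(p))
p,d,c=snap('wrist','w13')
f=lambda x:np.clip(cv2.resize(x,None,fx=5,fy=5,interpolation=cv2.INTER_CUBIC).astype(float)*1.8,0,255).astype(np.uint8)[:,:,::-1]
cv2.imwrite('pics/c13.png',f(p[180:290,270:400]))
```

```text
t 15.38 tcp [601.4 112.6  36.3] x [ 0.999  0.041 -0.005] y [-0.005  0.    -1.   ] F [-0.7  0.2  3.8] T [-0.03 -0.15 -0.04] gap 3.4
[-47.2968422   64.44760449]
```

View pics/c13.png

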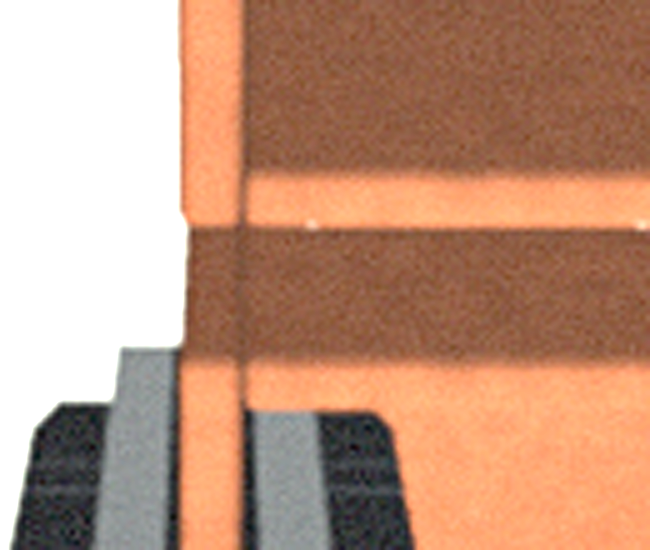

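Aligned flush with pot_left. I'll add a hair forward for margin, then release and rise.

drive_tool(plan="-1 0.8 0 0 0 0 0; -1 0 0 0 0 0 0; -0.3 0 0 0 0 0 0; -0.3 0 0 0 0 0 0; -0.3 0 0 0 0 0 0")

```text
clock: 16.05
tcp_pos: [0.6018, 0.1126, 0.0351]
orientation: [0.707, -0.707, -0.013, 0.017]
wrist_force: [-0.7, -0.5, 0.6]
finger_gap: 0.0301
```

Run:
```python
from h import *
st(); p,r,s=pose(); print(w2s(p))
```

```text
t 16.05 tcp [601.8 112.6  35.1] x [ 0.999  0.041 -0.006] y [-0.006  0.    -1.   ] F [-0.7 -0.5  0.6] T [-0.03  0.05  0.01] gap 30.1
[-46.81863785  64.42118467]
```

drive_tool(plan="-0.3 0 -10 0 0 0 0; -0.3 0 -25 0 0 0 0; -0.3 0 -35 0 0 0 0; -0.3 -15 -45 0 0 0 0; -0.3 -35 -50 -5 0 0 0; -0.3 -40 -50 -10 0 0 0; -0.3 -10 -40 -10 0 0 0; -0.3 0 0 0 0 0 0")

```text
clock: 17.05
tcp_pos: [0.5038, 0.0833, 0.3003]
orientation: [0.707, -0.707, -0.014, 0.015]
wrist_force: [0.4, 0.1, -0.2]
finger_gap: 0.03
```

Run:
```python
from h import *
st(); p,d,c=snap('wrist','w14'); snap('side','s14')
f=lambda x:np.clip(cv2.resize(x,None,fx=2,fy=2,interpolation=cv2.INTER_CUBIC).astype(float)*1.5,0,255).astype(np.uint8)[:,:,::-1]
cv2.imwrite('pics/c14.png',f(p[20:320,220:600]))
```

```text
t 17.05 tcp [503.8  83.3 300.3] x [ 0.999  0.042 -0.002] y [-0.002 -0.    -1.   ] F [ 0.4  0.1 -0.2] T [-0.01 -0.   -0.06] gap 30.0
```

View pics/c14.png

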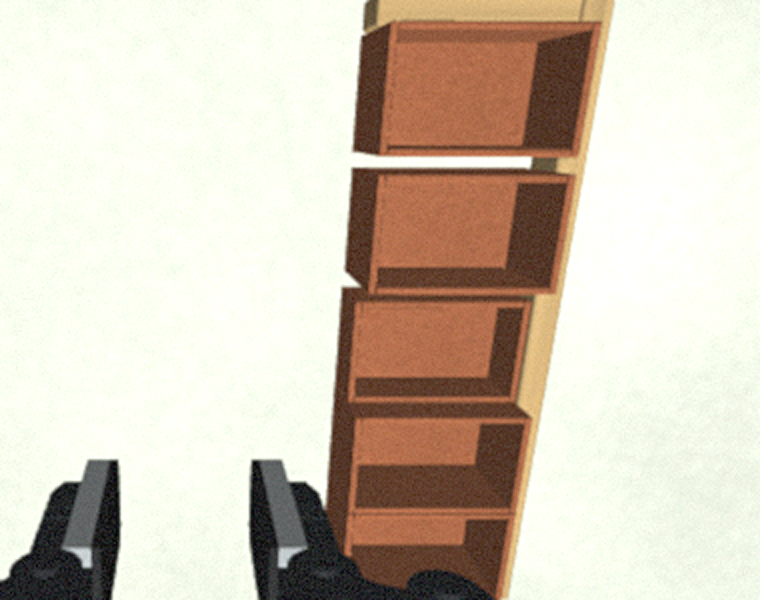

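View pics/s14.png

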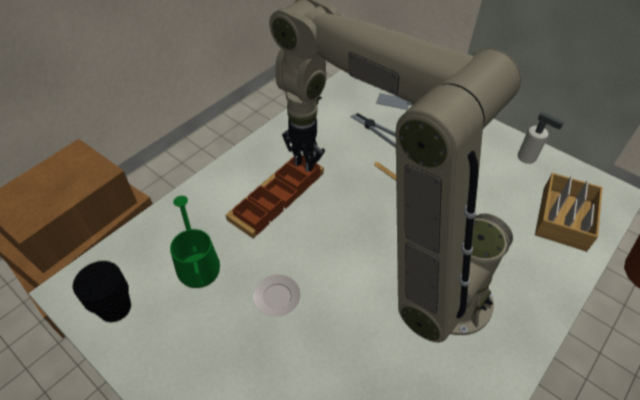

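Run:
```python
from h import *
p,d,c=load('w14')
for n,x,y,z in [('L_fl',391,24,60),('L_bl',601,22,60),('L_fr',379,154,60),('L_br',575,156,60),('L_fr0',353,152,0),('n_fl',380,173,60),('n_bl',575,174,60),('n_fr',371,293,60),('n_br',555,293,60),('n_fl0',353,168,0),('n_fr0',346,271,0),('low_fl',351,300,38),('low_bl',530,300,38),('low_fl0',343,288,0),('low_fr',349,402,38),('low_br',517,402,38),('a_fl',354,418,60),('a_bl',530,418,60),('a_fr',347,514,60),('a_br',514,514,60)]:
    q=onplane(c,(x+.5)/2-.5+220,(y+.5)/2-.5+20,z/1000); print(n,w2s(q).round(1))
```

```text
L_fl [-49.  164.4]
L_bl [ 50.1 165.4]
L_fr [-49.3 105.3]
L_br [ 48.8 104.5]
L_fr0 [-48.5 103.9]
n_fl [-47.9  96.1]
n_bl [50.3 95.8]
n_fr [-47.1  34.1]
n_br [50.8 34.3]
n_fl0 [-47.7  94.9]
n_fr0 [-47.2  33.6]
low_fl [-52.   24.8]
low_bl [49.3 25. ]
low_fl0 [-48.3  22.9]
low_fr [-48.4 -37.6]
low_br [ 51.5 -37.3]
a_fl [-50.4 -38.3]
a_bl [ 49. -38.]
a_fr [ -49.7 -100.3]
a_br [  49.4 -100. ]
```

Five in a row. Next I'll check the gap to the back board directly, measuring board and pots in the same picture.

Run:
```python
from h import *
f=lambda x,k:np.clip(cv2.resize(x,None,fx=k,fy=k,interpolation=cv2.INTER_CUBIC).astype(float)*1.8,0,255).astype(np.uint8)[:,:,::-1]
p,d,c=load('w14'); a=f(p[155:235,430:510],7)
cv2.imwrite('pics/c14b.png',a)
snap('top','t15'); p,d,c=load('t15'); cv2.imwrite('pics/t15c.png',f(p[110:230,215:375],5))
```

```text
(no output)
```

View pics/c14b.png

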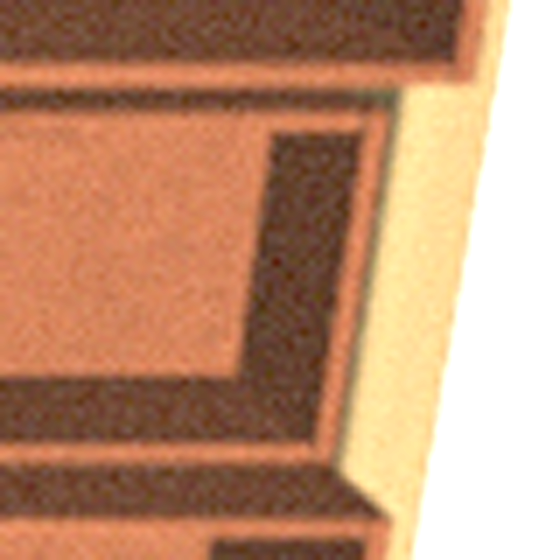

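View pics/t15c.png

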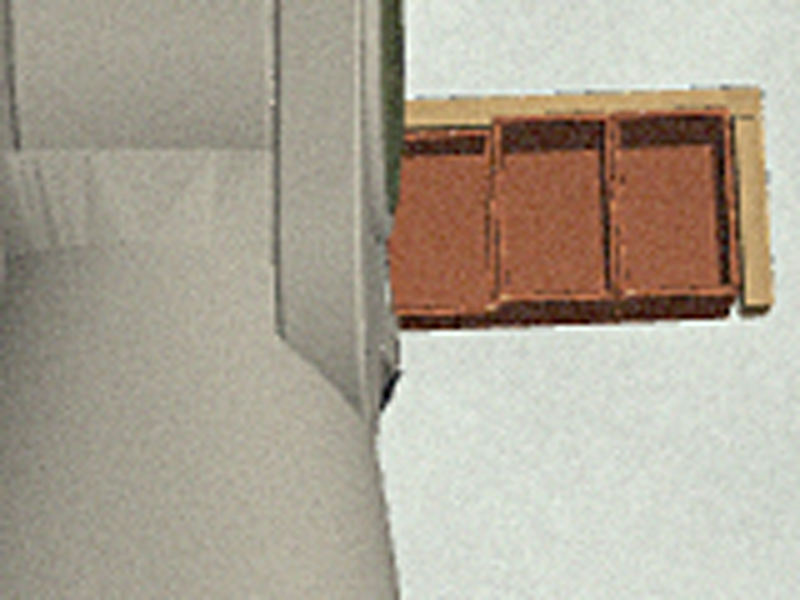

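Run:
```python
from h import *
p,d,c=load('w14')
y=280; v=(y+.5)/7-.5+155
row=p[int(round(v))-2:int(round(v))+3].mean(0)
i0=470
print([(u,*row[u].round().astype(int)) for u in range(474,500)])
for n,x,z in [('low back',362,38),('board in',374,32),('board out',458,32)]:
    q=onplane(c,(x+.5)/7-.5+430,v,z/1000); print(n,w2s(q).round(1))
```

```text
[(474, np.int64(58), np.int64(40), np.int64(31)), (475, np.int64(56), np.int64(37), np.int64(25)), (476, np.int64(54), np.int64(35), np.int64(24)), (477, np.int64(55), np.int64(35), np.int64(26)), (478, np.int64(87), np.int64(55), np.int64(38)), (479, np.int64(116), np.int64(72), np.int64(50)), (480, np.int64(121), np.int64(73), np.int64(52)), (481, np.int64(101), np.int64(66), np.int64(44)), (482, np.int64(91), np.int64(74), np.int64(53)), (483, np.int64(122), np.int64(105), np.int64(72)), (484, np.int64(146), np.int64(122), np.int64(85)), (485, np.int64(153), np.int64(129), np.int64(90)), (486, np.int64(155), np.int64(130), np.int64(90)), (487, np.int64(152), np.int64(129), np.int64(88)), (488, np.int64(151), np.int64(127), np.int64(89)), (489, np.int64(150), np.int64(126), np.int64(88)), (490, np.int64(148), np.int64(125), np.int64(88)), (491, np.int64(146), np.int64(124), np.int64(84)), (492, np.int64(146), np.int64(124), np.int64(85)), (493, np.int64(149), np.int64(124), np.int64(86)), (494, np.int64(148), np.int64(124), np.int64(83)), (495, np.int64(144), np.int64(128), np.int64(99)), (496, np.int64(156), np.int64(156), np.int64(142)), (497, np.int64(169), np.int64(175), np.int64(165)), (498, np.int64(169), np.int64(173), np.int64(163)), (499, np.int64(167), np.int64(173), np.int64(161))]
low back [50.  -4.6]
board in [55.1 -6.5]
board out [69.2 -6.5]
```

Run:
```python
from h import *
st(); print(job.hand_in())
```

```text
t 17.2 tcp [502.8  83.7 295.3] x [ 0.999  0.042 -0.01 ] y [-0.01  0.   -1.  ] F [-0.9 -0.6 -1. ] T [0.02 0.02 0.01] gap 30.0
the job is handed in; nothing more can be done
None
```

The fifth pot is in the row, directly left of the low pot, which was second from the left. I handed the job in at about 17 s, with the gripper about 30 cm up and touching nothing.

**What I did:** With shut fingers low inside pot_left I pushed it about 33 mm to the left. From inside pot_low I then pushed it and the two pots to its right about 44 mm right. That opened an 81 mm gap. I gripped the loose pot's robot-side wall near the bottom, turned it 2.3° to match the stand, and slid it in along the bench. The tool height held at 36 mm throughout the slide, and I saw no sign of lifting.

**Last checks (wrist camera, good to 1–2 mm):**
- **Position:** All five pots stand in one row, with the new pot's centre at x ≈ +1.5 mm in the stand. pot_left, pot_low and pot_a measured between −0.4 and +0.5 mm, at the edge of the 0 to +4 mm band. They look unmoved in x from where they started, so I left them. I checked pot_b only by eye.
- **Side gaps:** The new pot has about 8–9 mm clear on each side.
- **Upright:** Where I could see both top and bottom edges (pot_left and the new pot), they line up, so those are standing straight. The others look straight in the pictures.
- **Other items:** The can, saucer, lopper and marker look untouched in the side view. The final top view was partly blocked by the arm, so it could only confirm the right half of the row.

**One hiccup:** While lowering onto the loose pot the tool drifted 20 mm forward, possibly brushing the wall with about 1 N. I corrected it before gripping.

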